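# Set out the sample eggs on the farm stand's counter

## Robot

A 7-joint arm with a two-finger parallel gripper is mounted at the origin on the work surface. World frame = base frame: x ahead of the robot, y to its left, z up, the work surface at z = 0. Lengths are in m, angles in rad, forces in N, time in s.
With the tool pointing down it reaches from about 0.4 to 0.85 m from the base axis. Payload 10.4 kg.
Tool frame: the origin (TCP) lies midway between the tips of the shut fingers; the grasp point (between the pads) lies 19 mm behind it; z points along the fingers, y is the line along which they close (so a half turn about z gives the same grasp; the last joint's range is limited). The gripper opens to 87 mm and grips with 3 to 60 N. Pads are 19 mm wide; open, the fingers measure 117 mm over their backs; the gripper's body (75 mm by 190 mm) begins 51 mm behind the grasp point.
Start: joints at [-1.195, 0.332, -0.065, 1.46, 0.022, 1.35, -0.088], TCP at [0.243, 0.576, 0.223] pointing down, gripper open.
Joint ranges: [-2.6, 2.6], [-0.5, 2.12], [-1.47, 1.34], [0.16, 2.42], [-1.27, 4.41], [0.06, 2.06], [-2.6, 2.6]. Speed limits (rad/s): [2.22, 2.22, 2.79, 2.79, 3.14, 3.14, 3.14].

## Interface

Orientations are given as a unit quaternion [x, y, z, w].
In Python, from bench import r gives the robot as it stands.
- The arm moves only by the tool arm_command, never from a script. Its arguments are lists of equal length, an entry for each row: "xyz": the shift along the world's x, y, z in m, a list of three; "rot": the turn, a rotation vector about the world's x, y, z in rad, a list of three. In form: {"xyz": [[tx, ty, tz], ...], "rot": [[ax, ay, az], ...]}. A call has 1 to 20 rows; each row is the pose to reach, as a shift and turn from the pose commanded when the call began; what a row does not reach only later rows make up. A row lasts 1/12 s, in which the tool goes at most 41.7 mm and 7.16 degrees, less where a joint would pass 70% of its speed; a pose out of reach is approached as far as the arm can. A call with a gripper value outside its range is refused whole. "grip" is the opening, from 0 (shut) to 1 (fully open), set as the call begins (left out, the last holds). The fingers move at their own pace and stop on an object; "squeeze" is the grip in N (left out, the last holds). Time passes only in rows, so rows that repeat a pose let the fingers close. It gives the time, the measured TCP pose, the force, the opening and the grip force at its end, in the units of the state.
- r.read_state(): the state, without advancing time (a new reading comes with each control period).
- r.camera(name): name is "side" or "top" or "wrist"; returns the picture (384x512x3 uint8, red, green, blue); there is no depth.
- r.camera_model(name): a dict with "fx", "fy", "cx", "cy" (pixels), "k1" (the pictures are not rectified: a ray, as slopes to the right and down, at radius r is drawn at 1 + k1 r^2 times it, then the intrinsics apply), "T" (4x4, takes a point from camera to world coordinates). Camera axes: x right, y up, looking along -z (the intrinsics and any distortion apply to the point x, -y, -z); pixel columns grow to the right and rows downward; lengths in m; the calibration is good to about 2 mm. A picture is of the moment at which its call begins: read the wrist's pose just before it. camera_model takes no time and is no camera call; for the wrist camera it gives the pose at the moment of the call.
- r.close_job(): hands the job in; it is judged then, once.
Trained networks look in the newest picture that a camera, given by its name, has taken for a name from the list of things; names that differ only in an ending like _2 or _b are one class to them, and where a whole thing is asked for, a point or a joint stands for the part that bears it (a point fixed in the world has none). Each returns a list of dicts, best first, with "conf" (0 to 1); they miss things now and then, are a little off and sometimes report something else, mostly with a low value. They report only what shows in the picture. A call takes as long as a camera call. They do not tell look-alikes from the thing itself.
- r.look_for(label, camera): "at" ([x, y, z] in m, in the coordinates of the camera as it stood for that picture, good to about 4 mm: the middle of the surface that is visible of it).
- r.spot_point(label, camera): "at" ([x, y, z] in m, in the coordinates of the camera as it stood for that picture, good to about 4 mm: a listed point, or the origin of a listed thing).
The state is a dict: "time": time; "joint_positions": joint angles; "joint_vel": joint speeds; "joint_torque": joint torques, N m; "ee_pos": TCP position; "eef_rot": TCP orientation; "ft_force": force on the tool from outside, world axes, zero at the start; "torque": the same for the moment, N m; "width": finger opening in m; "grip_force": force on a finger pad.
Only numpy, scipy, OpenCV 4.12 (cv2) and the standard library are available. Lean on these libraries where they do the work, as an engineer would, in place of code of your own. Each camera call takes 0.05 s, during which the arm holds its last target. There are 200 camera calls.

## Task

Set out today's sample eggs in the coloured display dishes: the large dark brown egg in the red dish, the medium brown one in the green, the small tan one in the blue and the blue-green duck egg in the yellow. Set each egg down gently, neither dropping it nor pressing it hard into its dish, and let none of the eggs fall onto the table. Leave the two white eggs where they are.

Things in the scene. Friction and masses are not known exactly. Their poses are not given: they have to be found in the camera images.
- egg_large: the large egg: dark red-brown, a firm loose egg, 54 mm in diameter, 70 mm long, lying on its side on a fixed grey egg rest (shaped like the dishes), centre 47 mm above the table. Origin: the egg's middle; its x axis runs along its length (level at the start, any heading): grasp from above, fingers closing across x. Rolls away unless set in a dish.
- egg_medium: the medium egg: mid orange-brown, a firm loose egg, 46 mm in diameter, 59 mm long, lying on its side on a fixed grey egg rest (shaped like the dishes), centre 42 mm above the table. Origin: the egg's middle; its x axis runs along its length (level at the start, any heading): grasp from above, fingers closing across x. Rolls away unless set in a dish.
- egg_small: the small egg: pale tan, a firm loose egg, 40 mm in diameter, 51 mm long, lying on its side on a fixed grey egg rest (shaped like the dishes), centre 39 mm above the table. Origin: the egg's middle; its x axis runs along its length (level at the start, any heading): grasp from above, fingers closing across x. Rolls away unless set in a dish.
- egg_duck: the duck egg: blue-green, a firm loose egg, 48 mm in diameter, 64 mm long, lying on its side on a fixed grey egg rest (shaped like the dishes), centre 43 mm above the table. Origin: the egg's middle; its x axis runs along its length (level at the start, any heading): grasp from above, fingers closing across x. Rolls away unless set in a dish.
- egg_white_a: one of two identical white eggs, a firm loose egg, 46 mm in diameter, 59 mm long, lying on its side on a fixed grey egg rest (shaped like the dishes), centre 42 mm above the table. Origin: the egg's middle; its x axis runs along its length (level at the start, any heading): grasp from above, fingers closing across x. Stays where it is.
- egg_white_b: the other of two identical white eggs, a firm loose egg, 46 mm in diameter, 59 mm long, lying on its side on a fixed grey egg rest (shaped like the dishes), centre 42 mm above the table. Origin: the egg's middle; its x axis runs along its length (level at the start, any heading): grasp from above, fingers closing across x. Stays where it is.
- dish_red: the red display dish, a round egg stand fixed to the table, 58 mm across, empty at first. Origin: centre of its underside, z up. The egg lies on a round opening 28 mm wide, its edge 22 mm above the table; the rim slopes up to 27 mm. The large egg's centre is then 47 mm up. Other dishes and rests stand 100 mm off or more; all else near is under 20 mm high.
- dish_green: the green display dish, a round egg stand fixed to the table, 58 mm across, empty at first. Origin: centre of its underside, z up. The egg lies on a round opening 28 mm wide, its edge 22 mm above the table; the rim slopes up to 27 mm. The medium egg's centre is then 42 mm up. Other dishes and rests stand 100 mm off or more; all else near is under 20 mm high.
- dish_blue: the blue display dish, a round egg stand fixed to the table, 58 mm across, empty at first. Origin: centre of its underside, z up. The egg lies on a round opening 28 mm wide, its edge 22 mm above the table; the rim slopes up to 27 mm. The small egg's centre is then 39 mm up. Other dishes and rests stand 100 mm off or more; all else near is under 20 mm high.
- dish_yellow: the yellow display dish, a round egg stand fixed to the table, 58 mm across, empty at first. Origin: centre of its underside, z up. The egg lies on a round opening 28 mm wide, its edge 22 mm above the table; the rim slopes up to 27 mm. The duck egg's centre is then 43 mm up. Other dishes and rests stand 100 mm off or more; all else near is under 20 mm high.
There are look-alikes about, which are no part of the job. Leave any pink look-alike of the dish_green alone.

How it is judged:
By the outcome, as a careful person would: the job done as asked, in the order asked, and still so for the second after the job is handed in, with the robot touching nothing.
It also fails if it takes over 99 s, if anything falls off the work surface, if the arm or the gripper's body presses on something with over 40 N, if the wrist force passes 120 N, or if a joint passes its speed limit or range.

## Working session

There is one attempt and no reset: what is moved stays moved. The work goes in short steps, Python scripts to look and compute and a tool call to move; the robot and the scene stay as the last step left them, time stands still between calls to the robot, and variables do not carry over. Pictures are saved under pics/ and viewed, at most 14 in all, crops included, and the job is handed in when it is done.

Besides the shell and the picture viewer there is one more tool, called after ">>>" as name(argument=value, ...) on one line, values as JSON. arm_command: Moves the arm, as the interface text tells. Its arguments: {"type":"object","properties":{"xyz":{"type":"array"},"rot":{"type":"array"},"grip":{"type":"number"},"squeeze":{"type":"number"}},"required":["xyz","rot"]}

```bash
ls; mkdir -p pics; python3 - <<'E'
from bench import r
import cv2, numpy as np
s=r.read_state(); print({k:np.round(s[k],3) for k in('time','ee_pos','eef_rot','width','ft_force')})
for c in('top','side','wrist'):
    cv2.imwrite(f'pics/{c}0.png',r.camera(c)[:,:,::-1])
    m=r.camera_model(c); print(c,{k:np.round(v,3) for k,v in m.items()})
E
```

```text
pics
{'time': np.float64(0.0), 'ee_pos': array([0.243, 0.576, 0.222]), 'eef_rot': array([ 0.198,  0.98 , -0.001, -0.   ]), 'width': np.float64(0.087), 'ft_force': array([-0.401, -1.286,  0.264])}
top {'fx': np.float64(484.983), 'fy': np.float64(484.983), 'cx': np.float64(257.945), 'cy': np.float64(193.019), 'k1': np.float64(-0.158), 'T': array([[-0.06 ,  0.976, -0.211,  0.243],
       [-0.998, -0.058,  0.013, -0.022],
       [ 0.   ,  0.211,  0.977,  1.481],
       [ 0.   ,  0.   ,  0.   ,  1.   ]])}
side {'fx': np.float64(362.097), 'fy': np.float64(362.097), 'cx': np.float64(255.771), 'cy': np.float64(187.531), 'k1': np.float64(-0.078), 'T': array([[-0.991,  0.105, -0.079,  0.466],
       [-0.132, -0.775,  0.618,  0.545],
       [ 0.004,  0.623,  0.782,  0.795],
       [ 0.   ,  0.   ,  0.   ,  1.   ]])}
wrist {'fx': np.float64(297.923), 'fy': np.float64(297.923), 'cx': np.float64(253.629), 'cy': np.float64(193.653), 'k1': np.float64(0.007), 'T': array([[ 0.389, -0.894, -0.222,  0.182],
       [ 0.921,  0.377,  0.095,  0.6  ],
       [-0.001, -0.241,  0.97 ,  0.383],
       [ 0.   ,  0.   ,  0.   ,  1.   ]])}
```

View pics/top0.png

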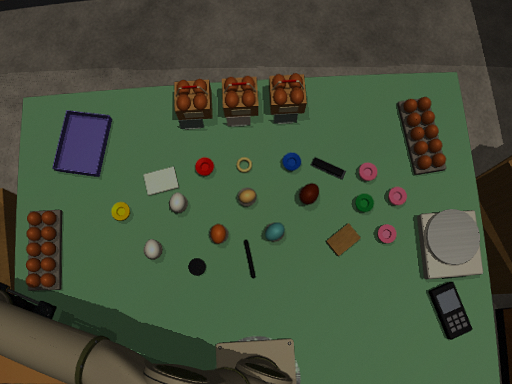

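View pics/side0.png

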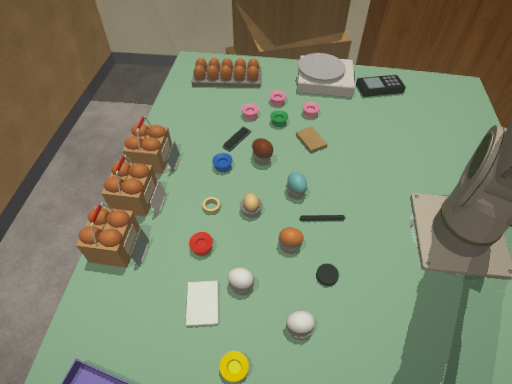

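The top view shows the large egg at (309,194), medium (219,233), small (247,197), duck (275,231) and the white eggs at (177,202) and (152,248). The dishes are red (204,166), blue (291,161), green (363,203) and yellow (121,211). There are pink look-alikes around the green dish, and a yellow ring at (244,164) that isn't part of the job.

```bash
cat > h.py <<'E'
from bench import r
import numpy as np, cv2
from scipy.spatial.transform import Rotation as R
def rays(m,px):
    K=np.array([[m['fx'],0,m['cx']],[0,m['fy'],m['cy']],[0,0,1]])
    u=cv2.undistortPoints(np.float64(px).reshape(-1,1,2),K,np.array([m['k1'],0,0,0]))[:,0]
    return np.c_[u[:,0],-u[:,1],-np.ones(len(u))]@m['T'][:3,:3].T
def plane(m,px,z):
    d=rays(m,px);o=m['T'][:3,3]
    return o+d*((z-o[2])/d[:,2])[:,None]
def project(m,P):
    p=(np.atleast_2d(P)-m['T'][:3,3])@m['T'][:3,:3]
    x,y=p[:,0]/-p[:,2],-p[:,1]/-p[:,2]; k=1+m['k1']*(x*x+y*y)
    return np.c_[m['fx']*x*k+m['cx'],m['fy']*y*k+m['cy']]
HUE={'egg_large':(None,),}
def blob(img,seed,tol=28,win=60,rad=2):
    """connected region of the seed's hue; returns contour and mask"""
    lab=cv2.cvtColor(np.ascontiguousarray(img),cv2.COLOR_RGB2LAB).astype(float)
    x,y=map(int,np.round(seed))
    ref=np.median(lab[y-rad:y+rad+1,x-rad:x+rad+1].reshape(-1,3),0)
    d=lab-ref; mask=(np.hypot(d[...,1],d[...,2])<tol)&(abs(d[...,0])<90)
    w=np.zeros_like(mask);w[max(0,y-win):y+win,max(0,x-win):x+win]=1
    n,l,st,_=cv2.connectedComponentsWithStats((mask&w).astype(np.uint8))
    m=(l==l[y,x]).astype(np.uint8)
    c=max(cv2.findContours(m,cv2.RETR_EXTERNAL,cv2.CHAIN_APPROX_NONE)[0],key=cv2.contourArea)[:,0]
    return c,m
Z={'egg_large':.047,'egg_medium':.042,'egg_small':.039,'egg_duck':.043,'dish_red':.022,'dish_green':.022,'dish_blue':.022,'dish_yellow':.022}
def measure(m,c,z):
    """contour -> plane z: centre, long axis heading (deg), full axes (mm)"""
    P=plane(m,c,z)[:,:2]
    (cx,cy),(a,b),t=cv2.fitEllipse((P*1000).astype(np.float32))
    return np.array([cx,cy])/1000,(t+90)%180,(b,a)
E
python3 - <<'E'
from h import *
img=cv2.imread('pics/top0.png')[:,:,::-1];m=r.camera_model('top')
seeds=dict(egg_large=(309,194),egg_medium=(219,233),egg_small=(247,197),egg_duck=(275,231),dish_red=(197,166),dish_green=(355,203),dish_blue=(284,161),dish_yellow=(114,211))
out=img.copy()
for k,s in seeds.items():
    c,_=blob(img,s,rad=1,win=25,tol=22); p,t,ax=measure(m,c,Z[k]); print(k,p.round(4),round(t),np.round(ax),len(c))
    cv2.polylines(out,[c[:,None]],True,(255,255,255))
cv2.imwrite('pics/seg0.png',cv2.resize(out[130:270,95:400],None,fx=2.6,fy=2.6,interpolation=0)[:,:,::-1])
for l in('egg_large','dish_red','dish_green'):
    r.camera('top')
    print(l,[(np.round(m['T'][:3]@np.r_[d['at'],1],3),round(d['conf'],2)) for d in r.spot_point(l,'top')[:4]])
E
```

```text
egg_large [ 0.5423 -0.1952] 141 [65. 50.] 53
egg_medium [0.438  0.0867] 180 [54. 39.] 44
egg_small [ 0.5483 -0.0067] 110 [49. 38.] 40
egg_duck [ 0.4369 -0.0833] 178 [174. 173.] 195
dish_red [0.6541 0.122 ] 16 [54. 53.] 48
dish_green [ 0.5107 -0.3366] 112 [184. 178.] 198
dish_blue [ 0.6533 -0.1509] 135 [55. 54.] 48
dish_yellow [0.5275 0.389 ] 58 [56. 55.] 51
egg_large [(array([ 0.544, -0.198,  0.047]), 0.66)]
dish_red [(array([ 0.656,  0.121, -0.001]), 0.75)]
dish_green [(array([ 0.406, -0.422,  0.003]), 0.76), (array([ 0.505, -0.362, -0.001]), 0.74), (array([ 0.525, -0.469,  0.001]), 0.72), (array([ 0.606, -0.384, -0.001]), 0.67)]
```

View pics/seg0.png

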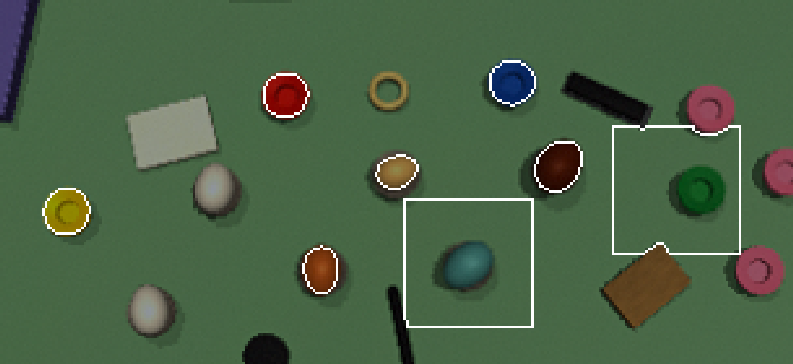

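>>> arm_command(xyz=[[0.15,-0.386,-0.01],[0.15,-0.386,-0.01],[0.15,-0.386,-0.01],[0.15,-0.386,-0.01],[0.15,-0.386,-0.01],[0.15,-0.386,-0.01],[0.15,-0.386,-0.01],[0.15,-0.386,-0.01],[0.15,-0.386,-0.01],[0.3,-0.773,-0.02],[0.3,-0.773,-0.02],[0.3,-0.773,-0.02],[0.3,-0.773,-0.02],[0.3,-0.773,-0.02],[0.3,-0.773,-0.02],[0.3,-0.773,-0.02],[0.3,-0.773,-0.02],[0.3,-0.773,-0.02],[0.3,-0.773,-0.02],[0.3,-0.773,-0.02]], rot=[[0,0,-0.14],[0,0,-0.14],[0,0,-0.14],[0,0,-0.14],[0,0,-0.14],[0,0,-0.14],[0,0,-0.14],[0,0,-0.14],[0,0,-0.14],[0,0,-0.28],[0,0,-0.28],[0,0,-0.28],[0,0,-0.28],[0,0,-0.28],[0,0,-0.28],[0,0,-0.28],[0,0,-0.28],[0,0,-0.28],[0,0,-0.28],[0,0,-0.28]], grip=1, squeeze=8)

```text
time: 2.12
ee_pos: [0.5433, -0.1994, 0.2028]
eef_rot: [0.333, 0.943, -0.0, 0.001]
ft_force: [1.0, 0.9, 0.7]
width: 0.0869
grip_force: 0.0
```

```bash
python3 - <<'E'
from h import *
img=cv2.imread('pics/top0.png')[:,:,::-1];m=r.camera_model('top')
for k,s in dict(egg_duck=(275,231),dish_green=(357,203)).items():
    for tol in(8,12,15):
        c,_=blob(img,s,rad=1,win=25,tol=tol); p,t,ax=measure(m,c,Z[k]); print(k,p.round(4),round(t),np.round(ax),len(c))
s=r.read_state();m=r.camera_model('wrist');img=r.camera('wrist')
print(s['time'],s['ee_pos'].round(4),s['eef_rot'].round(4),s['ft_force'].round(2))
cv2.imwrite('pics/w1.png',img[:,:,::-1])
q=project(m,[.543,-.197,.047])[0];print(q)
c,_=blob(img,q,win=150,tol=22);print(measure(m,c,.047))
print([(np.round(m['T'][:3]@np.r_[d['at'],1],4),round(d['conf'],2)) for d in r.spot_point('egg_large','wrist')[:3]])
cv2.polylines(img,[c[:,None]],True,(255,255,255));cv2.imwrite('pics/w1.png',img[:,:,::-1])
E
```

```text
egg_duck [ 0.4344 -0.0833] 126 [58. 41.] 48
egg_duck [ 0.4345 -0.0828] 126 [64. 44.] 51
egg_duck [ 0.4284 -0.0805] 105 [74. 63.] 93
dish_green [ 0.509  -0.3669] 101 [54. 53.] 49
dish_green [ 0.5091 -0.3674] 143 [56. 54.] 50
dish_green [ 0.5097 -0.3674] 6 [57. 56.] 52
2.1167 [ 0.5433 -0.1994  0.2028] [ 3.328e-01  9.430e-01 -0.000e+00  6.000e-04] [0.99 0.85 0.72]
[256.21586346 179.93370726]
(array([ 0.54131091, -0.1933322 ]), 140.62968826293945, (68.9134750366211, 52.28824996948242))
[(array([ 0.5424, -0.194 ,  0.0485]), 0.81)]
```

View pics/w1.png

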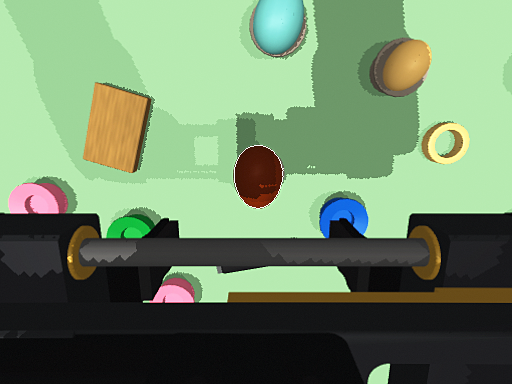

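The wrist view shows the large egg at (258,177), cleanly outlined, with its heading matching the tool to within a degree. I'll go partway down and check where the tool ends up.

>>> arm_command(xyz=[[-0.0015,0.003,-0.04],[-0.0015,0.003,-0.08],[-0.0015,0.003,-0.1],[-0.0015,0.003,-0.1],[-0.0015,0.003,-0.1]], rot=[[0,0,0],[0,0,0],[0,0,0],[0,0,0],[0,0,0]])

```text
time: 2.63
ee_pos: [0.5408, -0.1936, 0.1026]
eef_rot: [0.333, 0.943, -0.0, -0.001]
ft_force: [0.8, -0.2, 1.4]
width: 0.0868
grip_force: 0.0
```

>>> arm_command(xyz=[[0.0005,0,-0.025],[0.0005,0,-0.05],[0.0005,0,-0.065],[0.0005,0,-0.0725],[0.0005,0,-0.0725],[0.0005,0,-0.0725]], rot=[[0,0,0],[0,0,0],[0,0,0],[0,0,0],[0,0,0],[0,0,0]])

```text
time: 3.13
ee_pos: [0.5428, -0.1943, 0.0318]
eef_rot: [0.333, 0.943, 0.0, 0.001]
ft_force: [0.3, 1.4, 0.8]
width: 0.0871
grip_force: 0.0
```

>>> arm_command(xyz=[[0,0,0],[0,0,0],[0,0,0],[0,0,0],[0,0,0],[0,0,0],[0,0,0],[0,0,0]], rot=[[0,0,0],[0,0,0],[0,0,0],[0,0,0],[0,0,0],[0,0,0],[0,0,0],[0,0,0]], grip=0.5, squeeze=10)

```text
time: 3.8
ee_pos: [0.5418, -0.194, 0.0302]
eef_rot: [0.333, 0.943, 0.0, 0.0]
ft_force: [-0.0, 0.2, 0.9]
width: 0.0529
grip_force: 10.0
```

Grasped the large egg: opening 52.9 mm at 10 N. Next I lift it and carry it towards the red dish, stopping short for a look.

>>> arm_command(xyz=[[0,0,0.005],[0,0,0.015],[0,0,0.035],[0,0,0.06],[0.005,0.008,0.09],[0.018,0.027,0.115],[0.036,0.055,0.13],[0.055,0.084,0.13],[0.074,0.113,0.13],[0.093,0.142,0.13],[0.112,0.171,0.13],[0.131,0.2,0.13],[0.148,0.226,0.13],[0.161,0.246,0.13],[0.17,0.26,0.13],[0.174,0.266,0.13],[0.174,0.266,0.13],[0.174,0.266,0.13]], rot=[[0,0,0],[0,0,0],[0,0,0],[0,0,0],[0,0,0],[0,0,0],[0,0,0],[0,0,0],[0,0,0],[0,0,0],[0,0,0],[0,0,0],[0,0,0],[0,0,0],[0,0,0],[0,0,0],[0,0,0],[0,0,0]])

```text
time: 5.3
ee_pos: [0.7154, 0.0707, 0.1604]
eef_rot: [0.333, 0.943, -0.0, 0.0]
ft_force: [0.6, -0.9, -2.4]
width: 0.0526
grip_force: 10.0
```

```bash
cat > look.py <<'E'
import sys
from h import *
k,x,y,name,tol=sys.argv[1],float(sys.argv[2]),float(sys.argv[3]),sys.argv[4],float(sys.argv[5])
s=r.read_state();m=r.camera_model('wrist');img=r.camera('wrist').copy()
z=Z[k]+(.005 if k[0]=='d' else 0)   # dishes: outer rim top
off=np.array([[.021*np.cos(a),.021*np.sin(a),0] for a in np.arange(0,6.28,.8)]) if k[0]=='d' else np.zeros((1,3))
best=None
for o in off:     # seed on the rim
    c,mk=blob(img,project(m,np.r_[x,y,z]+o)[0],win=100,tol=tol,rad=2)
    if best is None or cv2.contourArea(c)>cv2.contourArea(best): best=c
p,t,ax=measure(m,best,z)
print('TCP',s['time'],s['ee_pos'].round(4),'yaw x',np.degrees(R.from_quat(s['eef_rot']).as_matrix()[[1,0],0]@[[0],[0]]) if 0 else '', np.degrees(np.arctan2(*R.from_quat(s['eef_rot']).as_matrix()[[1,0],0])).round(1))
print(k,'blob',p.round(4),round(t,1),np.round(ax,1))
print('net',[(np.round(m['T'][:3]@np.r_[d['at'],1],4),round(d['conf'],2)) for d in r.spot_point(k,'wrist')[:4]], 'grip',round(s['grip_force'],1),round(s['width'],4))
cv2.polylines(img,[best[:,None]],True,(255,255,255));cv2.imwrite(f'pics/{name}.png',img[:,:,::-1])
E
python3 look.py dish_red .655 .122 w2 22
```

```text
TCP 5.3 [0.7154 0.0707 0.1604] yaw x  141.1
dish_red blob [0.6531 0.1226] 125.2 [56.4 56.3]
net [(array([ 0.6542,  0.1241, -0.0056]), 0.76)] grip 10.0 0.0526
```

View pics/w2.png

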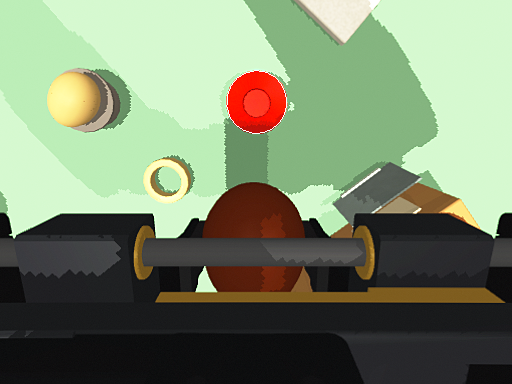

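The red dish shows at (257,101), measured at (0.653, 0.1225). The egg is secure in the fingers.

>>> arm_command(xyz=[[-0.008,0.0065,0],[-0.025,0.02,0],[-0.043,0.035,-0.005],[-0.057,0.047,-0.02],[-0.0623,0.051,-0.045],[-0.0623,0.051,-0.07],[-0.0623,0.051,-0.095],[-0.0623,0.051,-0.11],[-0.0623,0.051,-0.115],[-0.0623,0.051,-0.115],[-0.0623,0.051,-0.115]], rot=[[0,0,0],[0,0,0],[0,0,0],[0,0,0],[0,0,0],[0,0,0],[0,0,0],[0,0,0],[0,0,0],[0,0,0],[0,0,0]])

```text
time: 6.32
ee_pos: [0.6536, 0.1228, 0.0462]
eef_rot: [0.333, 0.943, 0.0, 0.0]
ft_force: [-0.4, -0.5, -0.2]
width: 0.0529
grip_force: 10.0
```

>>> arm_command(xyz=[[0,0,-0.004],[0,0,-0.008],[0,0,-0.011],[0,0,-0.013],[0,0,-0.014],[0,0,-0.0145],[0,0,-0.0145],[0,0,-0.0145]], rot=[[0,0,0],[0,0,0],[0,0,0],[0,0,0],[0,0,0],[0,0,0],[0,0,0],[0,0,0]])

```text
time: 6.98
ee_pos: [0.6535, 0.123, 0.0307]
eef_rot: [0.333, 0.943, 0.0, 0.0]
ft_force: [-0.2, 0.5, -1.8]
width: 0.0529
grip_force: 10.0
```

>>> arm_command(xyz=[[0,0,-0.0003],[0,0,-0.0006],[0,0,-0.0006],[0,0,-0.0006]], rot=[[0,0,0],[0,0,0],[0,0,0],[0,0,0]])

```text
time: 7.32
ee_pos: [0.6536, 0.1229, 0.0302]
eef_rot: [0.333, 0.943, 0.0, 0.0]
ft_force: [1.1, -0.8, 0.8]
width: 0.053
grip_force: 10.0
```

>>> arm_command(xyz=[[0,0,0],[0,0,0],[0,0,0],[0,0,0],[0,0,0]], rot=[[0,0,0],[0,0,0],[0,0,0],[0,0,0],[0,0,0]], grip=0.85)

```text
time: 7.73
ee_pos: [0.6534, 0.1231, 0.03]
eef_rot: [0.333, 0.943, 0.0, -0.0]
ft_force: [0.5, -1.1, -0.5]
width: 0.0721
grip_force: 0.0
```

>>> arm_command(xyz=[[0,0,0.012],[0,0,0.035],[0,0,0.07],[-0.01,-0.002,0.1],[-0.03,-0.005,0.13],[-0.06,-0.01,0.15],[-0.1,-0.0165,0.15],[-0.14,-0.023,0.15],[-0.18,-0.03,0.15],[-0.205,-0.034,0.15],[-0.2154,-0.036,0.15],[-0.2154,-0.036,0.15],[-0.2154,-0.036,0.15]], rot=[[0,0,0],[0,0,0],[0,0,0],[0,0,0.1],[0,0,0.2],[0,0,0.3],[0,0,0.4],[0,0,0.5],[0,0,0.6],[0,0,0.68],[0,0,0.68],[0,0,0.68],[0,0,0.68]], grip=1)

```text
time: 8.82
ee_pos: [0.4384, 0.0871, 0.1811]
eef_rot: [-0.0, 1.0, 0.001, 0.001]
ft_force: [0.7, 0.3, 0.2]
width: 0.0873
grip_force: 0.0
```

```bash
python3 look.py egg_medium .438 .087 w3 25
```

```text
TCP 8.8167 [0.4384 0.0871 0.1811] yaw x  -180.0
egg_medium blob [0.4377 0.0879] 178.3 [58.4 43.8]
net [(array([0.4327, 0.0896, 0.0432]), 0.63)] grip 0.0 0.0873
```

View pics/w3.png

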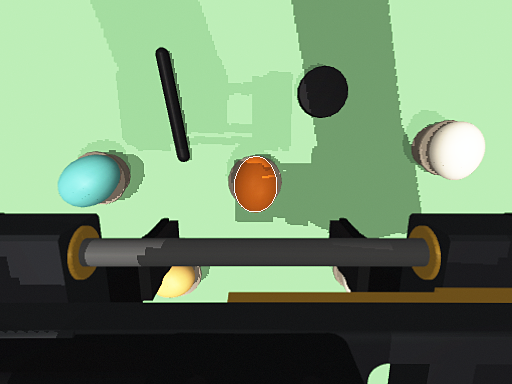

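The medium egg shows at (256,183), cleanly outlined, within 1 mm of the tool axis. I'll descend and grasp it.

>>> arm_command(xyz=[[-0.0005,0.0005,-0.04],[-0.0005,0.0005,-0.08],[-0.0005,0.0005,-0.11],[-0.0005,0.0005,-0.135],[-0.0005,0.0005,-0.145],[-0.0005,0.0005,-0.15],[-0.0005,0.0005,-0.15],[-0.0005,0.0005,-0.15]], rot=[[0,0,-0.03],[0,0,-0.03],[0,0,-0.03],[0,0,-0.03],[0,0,-0.03],[0,0,-0.03],[0,0,-0.03],[0,0,-0.03]])

```text
time: 9.58
ee_pos: [0.4386, 0.0876, 0.031]
eef_rot: [0.015, 1.0, 0.0, 0.001]
ft_force: [0.7, 0.7, 0.6]
width: 0.0869
grip_force: 0.0
```

>>> arm_command(xyz=[[0,0,0],[0,0,0],[0,0,0],[0,0,0],[0,0,0],[0,0,0],[0,0,0],[0,0,0],[0,0,0]], rot=[[0,0,0],[0,0,0],[0,0,0],[0,0,0],[0,0,0],[0,0,0],[0,0,0],[0,0,0],[0,0,0]], grip=0.42, squeeze=10)

```text
time: 10.33
ee_pos: [0.4375, 0.0875, 0.03]
eef_rot: [0.014, 1.0, 0.0, -0.0]
ft_force: [0.2, -0.0, 0.1]
width: 0.0447
grip_force: 10.0
```

>>> arm_command(xyz=[[0,0,0.006],[0,0,0.02],[0,0,0.045],[0.002,-0.01,0.075],[0.007,-0.031,0.1],[0.013,-0.063,0.12],[0.021,-0.099,0.13],[0.029,-0.136,0.13],[0.037,-0.173,0.13],[0.045,-0.209,0.13],[0.052,-0.246,0.13],[0.06,-0.283,0.13],[0.068,-0.319,0.13],[0.076,-0.356,0.13],[0.084,-0.393,0.13],[0.091,-0.429,0.13],[0.098,-0.461,0.13],[0.104,-0.487,0.13],[0.108,-0.508,0.13],[0.1115,-0.5235,0.13]], rot=[[0,0,0],[0,0,0],[0,0,0],[0,0,-0.03],[0,0,-0.08],[0,0,-0.15],[0,0,-0.22],[0,0,-0.29],[0,0,-0.36],[0,0,-0.43],[0,0,-0.5],[0,0,-0.57],[0,0,-0.64],[0,0,-0.71],[0,0,-0.78],[0,0,-0.84],[0,0,-0.9],[0,0,-0.95],[0,0,-0.98],[0,0,-1.0]])

```text
time: 12.0
ee_pos: [0.5483, -0.4382, 0.1597]
eef_rot: [0.493, 0.87, -0.0, -0.001]
ft_force: [0.4, -0.6, -0.3]
width: 0.0448
grip_force: 10.0
```

>>> arm_command(xyz=[[0,0,0],[0,0,0]], rot=[[0,0,0],[0,0,0]])

```text
time: 12.17
ee_pos: [0.5484, -0.4367, 0.1597]
eef_rot: [0.493, 0.87, -0.0, -0.0]
ft_force: [0.8, 0.4, -0.9]
width: 0.0447
grip_force: 10.0
```

```bash
python3 look.py dish_green .509 -.367 w4 22
```

```text
TCP 12.1667 [ 0.5484 -0.4367  0.1597] yaw x  121.0
dish_green blob [ 0.5743 -0.4796] 31.0 [646.8 473. ]
net [(array([ 0.5063, -0.365 , -0.0044]), 0.88), (array([ 4.106e-01, -4.252e-01, -1.000e-04]), 0.8), (array([ 0.5233, -0.471 , -0.004 ]), 0.78), (array([ 0.604 , -0.39  , -0.0016]), 0.72)] grip 10.0 0.0447
```

View pics/w4.png

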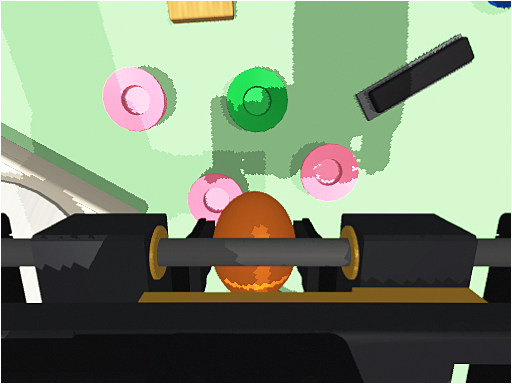

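The green dish shows at (257,99) among three pink look-alikes. The segmentation spilled into the table's green, so I'll redo it by saturation on the same picture.

```bash
python3 - <<'E'
from h import *
m=r.camera_model('wrist');img=cv2.imread('pics/w4.png')
hsv=cv2.cvtColor(img,cv2.COLOR_BGR2HSV)
for smin in(120,150):
    mk=((hsv[...,1]>smin)&(abs(hsv[...,0].astype(int)-65)<20)).astype(np.uint8);w=np.zeros_like(mk);w[60:140,220:295]=1;mk*=w
    c=max(cv2.findContours(mk,0,cv2.CHAIN_APPROX_NONE)[0],key=cv2.contourArea)[:,0]
    print(c.min(0),c.max(0),measure(m,c,.027),measure(m,cv2.convexHull(c)[:,0],.027))
E
```

```text
[226  68] [287 131] (array([ 0.50821835, -0.36331531]), 81.97541809082031, (57.14501953125, 56.88471221923828)) (array([ 0.50824615, -0.3633735 ]), 58.126617431640625, (57.85558319091797, 57.67832946777344))
[227  68] [287 131] (array([ 0.50814407, -0.36328622]), 84.54499816894531, (56.72450637817383, 56.429080963134766)) (array([ 0.50819244, -0.36327493]), 67.95477294921875, (57.582298278808594, 57.00864791870117))
```

>>> arm_command(xyz=[[-0.006,0.01,0],[-0.016,0.028,0],[-0.027,0.048,-0.005],[-0.036,0.064,-0.02],[-0.0404,0.0723,-0.045],[-0.0404,0.0723,-0.07],[-0.0404,0.0723,-0.095],[-0.0404,0.0723,-0.11],[-0.0404,0.0723,-0.115],[-0.0404,0.0723,-0.115],[-0.0404,0.0723,-0.115]], rot=[[0,0,0],[0,0,0],[0,0,0],[0,0,0],[0,0,0],[0,0,0],[0,0,0],[0,0,0],[0,0,0],[0,0,0],[0,0,0]])

```text
time: 13.18
ee_pos: [0.509, -0.364, 0.046]
eef_rot: [0.492, 0.871, -0.0, 0.001]
ft_force: [0.2, -0.2, -0.4]
width: 0.0447
grip_force: 10.0
```

>>> arm_command(xyz=[[-0.0004,0,-0.004],[-0.0004,0,-0.008],[-0.0004,0,-0.011],[-0.0004,0,-0.013],[-0.0004,0,-0.0142],[-0.0004,0,-0.015],[-0.0004,0,-0.015],[-0.0004,0,-0.015],[-0.0004,0,-0.015]], rot=[[0,0,0],[0,0,0],[0,0,0],[0,0,0],[0,0,0],[0,0,0],[0,0,0],[0,0,0],[0,0,0]])

```text
time: 13.93
ee_pos: [0.5082, -0.3637, 0.0302]
eef_rot: [0.492, 0.871, 0.0, 0.0]
ft_force: [-2.9, 2.6, 4.0]
width: 0.0445
grip_force: 10.0
```

>>> arm_command(xyz=[[-0.0005,0.0005,0.0006],[-0.0012,0.0012,0.0006],[-0.0012,0.0012,0.0004],[-0.0012,0.0012,0.0004]], rot=[[0,0,0],[0,0,0],[0,0,0],[0,0,0]])

```text
time: 14.27
ee_pos: [0.507, -0.3626, 0.0302]
eef_rot: [0.492, 0.871, -0.0, 0.0]
ft_force: [-0.7, -0.6, -1.0]
width: 0.0445
grip_force: 10.0
```

>>> arm_command(xyz=[[0,0,-0.0003],[0,0,-0.0003],[0,0,-0.0003],[0,0,-0.0003],[0,0,-0.0003],[0,0,-0.0003]], rot=[[0,0,0],[0,0,0],[0,0,0],[0,0,0],[0,0,0],[0,0,0]], grip=0.8)

```text
time: 14.77
ee_pos: [0.507, -0.3625, 0.0301]
eef_rot: [0.492, 0.871, 0.0, 0.0]
ft_force: [-1.0, -0.6, 0.2]
width: 0.0681
grip_force: 0.0
```

>>> arm_command(xyz=[[0,0,0.012],[0,0,0.035],[0,0,0.07],[0.001,0.01,0.105],[0.004,0.035,0.135],[0.008,0.07,0.15],[0.013,0.11,0.15],[0.0175,0.15,0.15],[0.022,0.19,0.15],[0.027,0.23,0.15],[0.0315,0.27,0.15],[0.036,0.31,0.15],[0.04,0.34,0.15],[0.0415,0.356,0.15],[0.0415,0.356,0.15],[0.0415,0.356,0.15]], rot=[[0,0,0],[0,0,0],[0,0,0],[0,0,-0.02],[0,0,-0.06],[0,0,-0.1],[0,0,-0.15],[0,0,-0.19],[0,0,-0.19],[0,0,-0.19],[0,0,-0.19],[0,0,-0.19],[0,0,-0.19],[0,0,-0.19],[0,0,-0.19],[0,0,-0.19]], grip=1)

```text
time: 16.1
ee_pos: [0.5485, -0.0061, 0.1807]
eef_rot: [0.572, 0.82, 0.0, 0.0]
ft_force: [0.4, -0.5, 0.6]
width: 0.0871
grip_force: 0.0
```

```bash
python3 look.py egg_small .548 -.006 w5 20
```

```text
TCP 16.1 [ 0.5485 -0.0061  0.1807] yaw x  110.3
egg_small blob [ 0.5494 -0.01  ] 70.1 [38.9 35.5]
net [(array([ 0.5483, -0.0076,  0.0421]), 0.56)] grip 0.0 0.0871
```

View pics/w5.png

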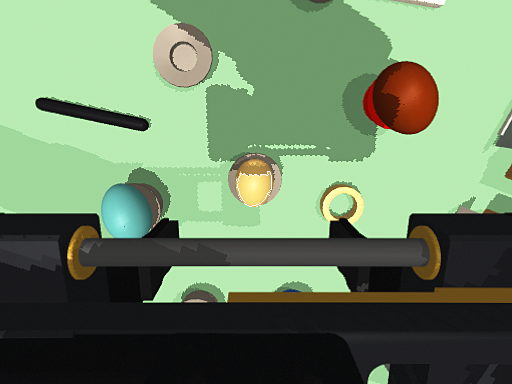

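The small egg spans about (236–273, 158–208), and the mask missed its shaded end. The large egg is sitting in the red dish at (400,100). I'll redo the mask by saturation.

```bash
python3 - <<'E'
from h import *
m=r.camera_model('wrist');img=cv2.imread('pics/w5.png')
hsv=cv2.cvtColor(img,cv2.COLOR_BGR2HSV)
for smin in(85,110):
    mk=((hsv[...,1]>smin)&(hsv[...,0]<30)).astype(np.uint8);w=np.zeros_like(mk);w[145:220,225:285]=1;mk*=w
    c=max(cv2.findContours(mk,0,cv2.CHAIN_APPROX_NONE)[0],key=cv2.contourArea);c=cv2.convexHull(c)[:,0]
    print(c.min(0),c.max(0),measure(m,c,.039))
E
```

```text
[235 159] [273 206] (array([ 0.54721985, -0.00684674]), 109.19239044189453, (50.85848617553711, 39.79140090942383))
[235 159] [273 206] (array([ 0.54734448, -0.00697328]), 108.60592842102051, (50.44070816040039, 39.463653564453125))
```

>>> arm_command(xyz=[[-0.001,-0.0005,-0.04],[-0.001,-0.0005,-0.08],[-0.001,-0.0005,-0.11],[-0.001,-0.0005,-0.135],[-0.001,-0.0005,-0.146],[-0.001,-0.0005,-0.151],[-0.001,-0.0005,-0.151],[-0.001,-0.0005,-0.151]], rot=[[0,0,-0.02],[0,0,-0.02],[0,0,-0.02],[0,0,-0.02],[0,0,-0.02],[0,0,-0.02],[0,0,-0.02],[0,0,-0.02]])

```text
time: 16.87
ee_pos: [0.5484, -0.0077, 0.0304]
eef_rot: [0.581, 0.814, 0.001, 0.001]
ft_force: [0.1, -0.2, -0.1]
width: 0.0874
grip_force: 0.0
```

>>> arm_command(xyz=[[0,0,0],[0,0,0],[0,0,0],[0,0,0],[0,0,0],[0,0,0],[0,0,0],[0,0,0],[0,0,0],[0,0,0]], rot=[[0,0,0],[0,0,0],[0,0,0],[0,0,0],[0,0,0],[0,0,0],[0,0,0],[0,0,0],[0,0,0],[0,0,0]], grip=0.36, squeeze=10)

```text
time: 17.7
ee_pos: [0.5475, -0.007, 0.0291]
eef_rot: [0.581, 0.814, 0.0, 0.0]
ft_force: [0.8, 0.4, 0.0]
width: 0.0389
grip_force: 10.0
```

>>> arm_command(xyz=[[0,0,0.006],[0,0,0.02],[0,0,0.045],[0.003,-0.005,0.075],[0.01,-0.017,0.1],[0.022,-0.037,0.12],[0.036,-0.06,0.131],[0.051,-0.085,0.131],[0.066,-0.11,0.131],[0.081,-0.135,0.131],[0.096,-0.16,0.131],[0.11,-0.183,0.131],[0.121,-0.202,0.131],[0.129,-0.215,0.131],[0.132,-0.22,0.131],[0.132,-0.22,0.131],[0.132,-0.22,0.131],[0.132,-0.22,0.131]], rot=[[0,0,0],[0,0,0],[0,0,0],[0,0,0],[0,0,0],[0,0,0],[0,0,0],[0,0,0],[0,0,0],[0,0,0],[0,0,0],[0,0,0],[0,0,0],[0,0,0],[0,0,0],[0,0,0],[0,0,0],[0,0,0]])

```text
time: 19.2
ee_pos: [0.6795, -0.2256, 0.1606]
eef_rot: [0.58, 0.815, 0.0, -0.0]
ft_force: [0.1, 1.0, -0.4]
width: 0.0385
grip_force: 10.0
```

```bash
python3 look.py dish_blue .6533 -.151 w6 25
```

```text
TCP 19.2 [ 0.6795 -0.2256  0.1606] yaw x  109.1
dish_blue blob [ 0.6522 -0.15  ] 18.1 [56.5 56.4]
net [(array([ 0.6507, -0.1491, -0.0026]), 0.57)] grip 10.0 0.0385
```

View pics/w6.png

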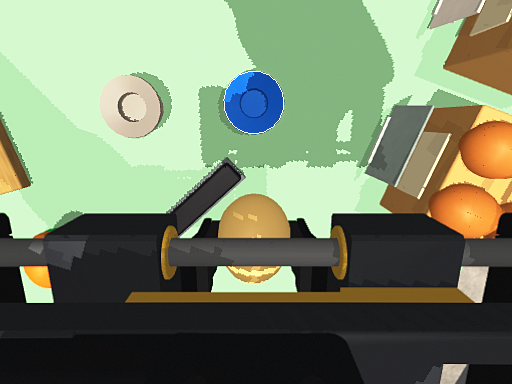

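The blue dish shows at (254,102), measured at (0.652, -0.150). I'll turn the tool 0.7 rad on the way so the gripper body's long side stays clear of the baskets.

>>> arm_command(xyz=[[-0.003,0.008,0],[-0.01,0.028,0],[-0.018,0.05,0],[-0.024,0.068,0],[-0.0275,0.0768,0],[-0.0275,0.0768,-0.01],[-0.0275,0.0768,-0.03],[-0.0275,0.0768,-0.055],[-0.0275,0.0768,-0.08],[-0.0275,0.0768,-0.1],[-0.0275,0.0768,-0.112],[-0.0275,0.0768,-0.115],[-0.0275,0.0768,-0.115],[-0.0275,0.0768,-0.115]], rot=[[0,0,0.05],[0,0,0.15],[0,0,0.25],[0,0,0.35],[0,0,0.45],[0,0,0.55],[0,0,0.65],[0,0,0.7],[0,0,0.7],[0,0,0.7],[0,0,0.7],[0,0,0.7],[0,0,0.7],[0,0,0.7]])

```text
time: 20.47
ee_pos: [0.6526, -0.1503, 0.0464]
eef_rot: [0.266, 0.964, 0.0, 0.001]
ft_force: [0.3, 0.3, -0.8]
width: 0.0387
grip_force: 10.0
```

>>> arm_command(xyz=[[-0.0004,0.0003,-0.004],[-0.0004,0.0003,-0.008],[-0.0004,0.0003,-0.011],[-0.0004,0.0003,-0.0135],[-0.0004,0.0003,-0.0148],[-0.0004,0.0003,-0.0155],[-0.0004,0.0003,-0.0155],[-0.0004,0.0003,-0.0155],[-0.0004,0.0003,-0.0155]], rot=[[0,0,0],[0,0,0],[0,0,0],[0,0,0],[0,0,0],[0,0,0],[0,0,0],[0,0,0],[0,0,0]])

```text
time: 21.22
ee_pos: [0.652, -0.1501, 0.03]
eef_rot: [0.266, 0.964, 0.0, 0.001]
ft_force: [1.9, -0.2, 2.9]
width: 0.0388
grip_force: 10.0
```

>>> arm_command(xyz=[[0.0006,0,0.0004],[0.001,0,0.0002],[0.001,0,-0.0002],[0.001,0,-0.0004],[0.001,0,-0.0004]], rot=[[0,0,0],[0,0,0],[0,0,0],[0,0,0],[0,0,0]])

```text
time: 21.63
ee_pos: [0.6527, -0.1503, 0.0294]
eef_rot: [0.266, 0.964, -0.0, 0.0]
ft_force: [1.0, -1.9, 4.2]
width: 0.039
grip_force: 10.0
```

>>> arm_command(xyz=[[0,0,0.0002],[0,0,0.0002],[0,0,0.0002],[0,0,0.0002],[0,0,0.0002],[0,0,0.0002]], rot=[[0,0,0],[0,0,0],[0,0,0],[0,0,0],[0,0,0],[0,0,0]], grip=0.75)

```text
time: 22.13
ee_pos: [0.6525, -0.1497, 0.0292]
eef_rot: [0.266, 0.964, 0.0, -0.0]
ft_force: [0.1, 0.4, 0.7]
width: 0.0637
grip_force: 0.0
```

>>> arm_command(xyz=[[0,0,0.012],[0,0,0.035],[0,0,0.07],[-0.01,0.003,0.105],[-0.035,0.011,0.135],[-0.07,0.0215,0.15],[-0.11,0.034,0.15],[-0.15,0.046,0.15],[-0.185,0.057,0.15],[-0.208,0.064,0.15],[-0.218,0.067,0.15],[-0.218,0.067,0.15],[-0.218,0.067,0.15]], rot=[[0,0,0],[0,0,0],[0,0,0],[0,0,-0.04],[0,0,-0.1],[0,0,-0.18],[0,0,-0.26],[0,0,-0.34],[0,0,-0.4],[0,0,-0.4],[0,0,-0.4],[0,0,-0.4],[0,0,-0.4]], grip=1)

```text
time: 23.22
ee_pos: [0.435, -0.0827, 0.1802]
eef_rot: [0.452, 0.892, 0.001, 0.0]
ft_force: [-0.3, -0.5, 0.4]
width: 0.087
grip_force: 0.0
```

```bash
python3 look.py egg_duck .4345 -.083 w7 17
```

```text
TCP 23.2167 [ 0.435  -0.0827  0.1802] yaw x  126.2
egg_duck blob [ 0.4332 -0.0816] 125.0 [64.6 46.7]
net [(array([ 0.434 , -0.08  ,  0.0411]), 0.96)] grip 0.0 0.087
```

View pics/w7.png

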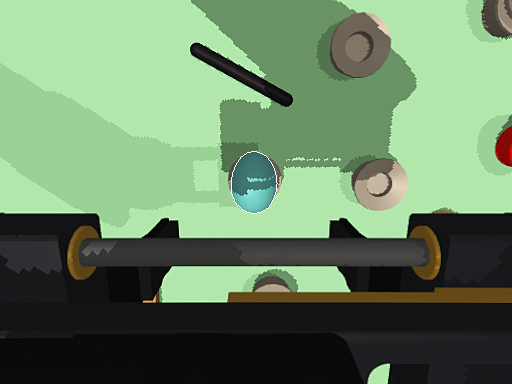

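The duck egg shows at (254,182), cleanly outlined.

>>> arm_command(xyz=[[-0.0016,0.001,-0.04],[-0.0016,0.001,-0.08],[-0.0016,0.001,-0.11],[-0.0016,0.001,-0.135],[-0.0016,0.001,-0.145],[-0.0016,0.001,-0.15],[-0.0016,0.001,-0.15],[-0.0016,0.001,-0.15]], rot=[[0,0,-0.02],[0,0,-0.02],[0,0,-0.02],[0,0,-0.02],[0,0,-0.02],[0,0,-0.02],[0,0,-0.02],[0,0,-0.02]])

```text
time: 23.98
ee_pos: [0.4337, -0.0827, 0.0298]
eef_rot: [0.462, 0.887, -0.0, 0.0]
ft_force: [-0.6, 0.6, 0.2]
width: 0.087
grip_force: 0.0
```

>>> arm_command(xyz=[[0,0,0],[0,0,0],[0,0,0],[0,0,0],[0,0,0],[0,0,0],[0,0,0],[0,0,0],[0,0,0]], rot=[[0,0,0],[0,0,0],[0,0,0],[0,0,0],[0,0,0],[0,0,0],[0,0,0],[0,0,0],[0,0,0]], grip=0.44, squeeze=10)

```text
time: 24.73
ee_pos: [0.4331, -0.0819, 0.0295]
eef_rot: [0.461, 0.887, 0.0, 0.0]
ft_force: [-0.1, 0.5, 1.3]
width: 0.047
grip_force: 10.0
```

>>> arm_command(xyz=[[0,0,0.006],[0,0,0.02],[0,0,0.045],[0.003,0.008,0.075],[0.01,0.028,0.1],[0.02,0.058,0.12],[0.031,0.09,0.13],[0.042,0.122,0.13],[0.053,0.154,0.13],[0.064,0.186,0.13],[0.075,0.218,0.13],[0.086,0.25,0.13],[0.097,0.282,0.13],[0.108,0.314,0.13],[0.119,0.344,0.13],[0.128,0.37,0.13],[0.135,0.391,0.13],[0.14,0.4055,0.13],[0.14,0.4055,0.13],[0.14,0.4055,0.13]], rot=[[0,0,0],[0,0,0],[0,0,0],[0,0,0],[0,0,0],[0,0,0],[0,0,0],[0,0,0],[0,0,0],[0,0,0],[0,0,0],[0,0,0],[0,0,0],[0,0,0],[0,0,0],[0,0,0],[0,0,0],[0,0,0],[0,0,0],[0,0,0]])

```text
time: 26.4
ee_pos: [0.5727, 0.3237, 0.1591]
eef_rot: [0.461, 0.887, -0.001, 0.0]
ft_force: [0.9, -0.8, -1.4]
width: 0.047
grip_force: 10.0
```

```bash
python3 look.py dish_yellow .5275 .389 w8 25
```

```text
TCP 26.4 [0.5727 0.3237 0.1591] yaw x  125.1
dish_yellow blob [0.5264 0.3894] 174.6 [56.9 56.8]
net [(array([ 0.5288,  0.3869, -0.0013]), 0.58), (array([0.4041, 0.2894, 0.0426]), 0.4)] grip 10.0 0.047
```

View pics/w8.png

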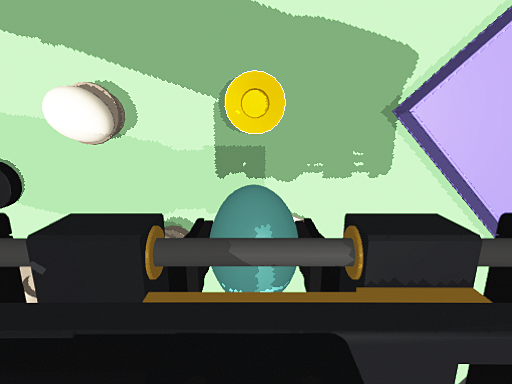

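The yellow dish shows at (255,102), measured at (0.5265, 0.3894).

>>> arm_command(xyz=[[-0.006,0.0085,0],[-0.018,0.0255,0],[-0.031,0.044,-0.005],[-0.041,0.058,-0.02],[-0.0464,0.0658,-0.045],[-0.0464,0.0658,-0.07],[-0.0464,0.0658,-0.095],[-0.0464,0.0658,-0.11],[-0.0464,0.0658,-0.115],[-0.0464,0.0658,-0.115],[-0.0464,0.0658,-0.115]], rot=[[0,0,0],[0,0,0],[0,0,0],[0,0,0],[0,0,0],[0,0,0],[0,0,0],[0,0,0],[0,0,0],[0,0,0],[0,0,0]])

```text
time: 27.42
ee_pos: [0.5269, 0.3895, 0.0455]
eef_rot: [0.461, 0.887, 0.001, 0.0]
ft_force: [-0.2, 0.4, -0.4]
width: 0.0471
grip_force: 10.0
```

>>> arm_command(xyz=[[0,0,-0.004],[0,0,-0.008],[0,0,-0.011],[0,0,-0.013],[0,0,-0.014],[0,0,-0.0146],[0,0,-0.0146],[0,0,-0.0146],[0,0,-0.0146]], rot=[[0,0,0],[0,0,0],[0,0,0],[0,0,0],[0,0,0],[0,0,0],[0,0,0],[0,0,0],[0,0,0]])

```text
time: 28.17
ee_pos: [0.5267, 0.3894, 0.0299]
eef_rot: [0.461, 0.887, 0.0, 0.0]
ft_force: [0.7, -0.6, -1.3]
width: 0.0469
grip_force: 10.0
```

>>> arm_command(xyz=[[0,0,-0.0003],[0,0,-0.0005],[0,0,-0.0005],[0,0,-0.0005]], rot=[[0,0,0],[0,0,0],[0,0,0],[0,0,0]])

```text
time: 28.5
ee_pos: [0.5266, 0.3895, 0.0294]
eef_rot: [0.461, 0.887, 0.0, -0.0]
ft_force: [-0.6, 1.2, 0.5]
width: 0.047
grip_force: 10.0
```

>>> arm_command(xyz=[[0,0,0],[0,0,0],[0,0,0],[0,0,0],[0,0,0],[0,0,0]], rot=[[0,0,0],[0,0,0],[0,0,0],[0,0,0],[0,0,0],[0,0,0]], grip=0.8)

```text
time: 29.0
ee_pos: [0.5266, 0.3893, 0.0292]
eef_rot: [0.461, 0.887, -0.0, 0.0]
ft_force: [0.3, 0.0, -0.8]
width: 0.0685
grip_force: 0.0
```

>>> arm_command(xyz=[[0,0,0.012],[0,0,0.035],[0,0,0.07],[0,0,0.11],[0,0,0.15],[-0.02,0.01,0.18],[-0.05,0.03,0.2],[-0.09,0.06,0.2],[-0.13,0.09,0.2],[-0.17,0.12,0.2],[-0.2,0.14,0.2],[-0.2,0.14,0.2],[-0.2,0.14,0.2]], rot=[[0,0,0],[0,0,0],[0,0,0],[0,0,0],[0,0,0],[0,0,0],[0,0,0],[0,0,0],[0,0,0],[0,0,0],[0,0,0],[0,0,0],[0,0,0]], grip=1)

```text
time: 30.08
ee_pos: [0.3206, 0.5333, 0.2298]
eef_rot: [0.457, 0.889, 0.0, -0.001]
ft_force: [0.3, 0.0, -1.0]
width: 0.0868
grip_force: 0.0
```

```bash
python3 - <<'E'
from h import *
t=r.camera('top');cv2.imwrite('pics/end.png',cv2.resize(t[130:270,95:400],None,fx=2.6,fy=2.6)[:,:,::-1])
E
```

```text
(no output)
```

View pics/end.png

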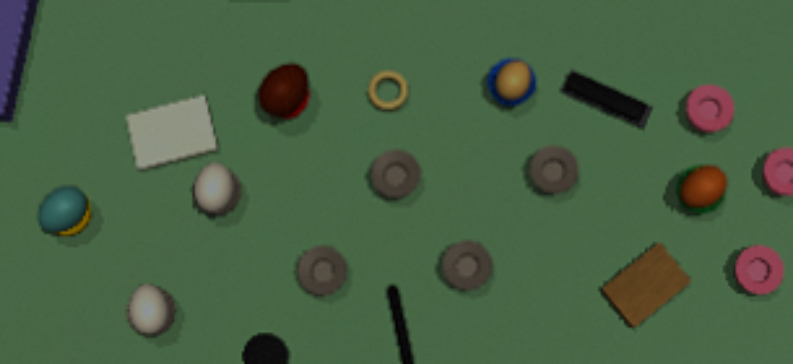

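The top view shows the large egg in the red dish (285,90), the medium in the green (703,187), the small in the blue (514,80) and the duck egg in the yellow (65,210). Both white eggs are where they started.

```bash
python3 -c "
from bench import r
print(r.close_job())"
```

```text
the job is handed in; nothing more can be done
None
```

The job is handed in after about 30 s of robot time: all four eggs are in their dishes (large in red, medium in green, small in blue, duck in yellow), each set down with about 6 N or less read at the wrist, and the white eggs are untouched.

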